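Fit the keyed wheel head on the pottery wheel

TASK

Fit the loose aluminium wheel head onto the blue tabletop pottery wheel: pick it up by its square boss, set its hub over the upright spindle and, pressing only lightly, turn it until its keyway slips over the spindle's key and it can be eased down fully home on the shoulder. Never force it or let it fall down the spindle; leave it seated level and let go, with the pot, mug, jar and brush left where they are.

Things in the scene. Friction and masses are not known exactly. Their poses are not given: they have to be found in the camera images.
- wheel_head: Loose wheel head, about 0.55 kg, standing on its hub. Origin: centre of the hub's underside; z up the bore; x to the keyway's side (red line on the disc). Hub 52 mm across, 46 mm tall; blind bore 24 mm across, 46 mm deep, open below; keyway 7.6 mm wide along the whole bore at +x, reaching 17.5 mm from the axis. On the hub a disc 140 mm across, z 46 to 56 mm.
- boss (a point): Centre of the wheel head's dark steel square boss, the place to grip it, 76 mm above the hub's underside; 40 x 40 mm, 40 mm tall, standing on the disc, faces square to the wheel head's x and y.
- wheel: Fixed blue pottery wheel: housing 220 (x) by 200 (y) mm, 90 mm high, switch panel at -x. Origin: centre of its underside. The spindle is at its middle. Seen from above, its brass key points somewhere from 0.2 to 1.7 rad anticlockwise of the housing's +x (towards +y); no sensor reads it. The spindle is stiff: 2.5 N m to turn. Over 45 N between wheel head and wheel damages the bearings.
- seat (a point): On the spindle's axis at the shoulder (60 mm wide), 105 mm above the table, where the hub's underside comes to rest; axes as wheel. Key: from here up to 22 mm, 6 mm wide, out to 16 mm from the axis. A hub whose keyway is off the key stops with its underside 22 mm above here; with the keyway on the key (within about 0.05 rad) it goes down to 0.
- nose (a point): Tip of the spindle, 43 mm above the shoulder: a cone from 12 mm across at the tip to 22 mm across 7 mm lower; below that the spindle is 22 mm across.
- bisque_pot: White open bisque pot, 84 mm wide, 80 mm high, origin at the centre of its underside. Leave alone.
- mug: Blue mug, 80 mm wide, 95 mm high, handle at its +y; origin at the centre of its underside. Leave alone.
- slip_jar: Closed orange jar, 66 mm wide, 90 mm high, origin at the centre of its underside. Leave alone.
- brush: Yellow brush lying flat, 170 mm long along its x. Leave alone.
There are look-alikes about, which are no part of the job. Of the things shaped like the wheel_head, the aluminium one is meant.

How it is judged:
By the outcome, as a careful person would: the job done as asked, in the order asked, and still so for the second after the job is handed in, with the robot touching nothing.
It also fails if it takes over 61 s, if anything falls off the work surface, if the arm or the gripper's body presses on something with over 40 N, if the wrist force passes 120 N, or if a joint passes its speed limit or range.

ROBOT

A 7-joint arm with a two-finger parallel gripper is mounted at the origin on the work surface. World frame = base frame: x ahead of the robot, y to its left, z up, the work surface at z = 0. Lengths are in mm, angles in rad, forces in N, time in s.
With the tool pointing down it reaches from about 400 to 875 mm from the base axis. Payload 4.4 kg.
Tool frame: the origin (TCP) lies on the centre line of the jaws, within the pads' length; the fingertips stand 25 mm ahead of it and the grasp point (between the pads) lies 6 mm ahead of it (ctrl.finger_overhang is the distance from the TCP to the fingertips, in mm); z points along the fingers, y is the line along which they close (so a half turn about z gives the same grasp; the last joint's range is limited). The gripper opens to 85 mm and grips with 20 to 120 N. Pads are 22 mm wide; open, the fingers measure 114 mm over their backs; the gripper's body (76 mm by 85 mm) begins 54 mm behind the grasp point. The pads swing forward as they close: fully open they stand 13 mm farther back than shut.
Start: joints at [1.129, 0.628, 0.038, 1.517, -0.027, 0.996, -0.02], TCP at [238.588, -604.643, 256.313] pointing down, gripper open.
Joint ranges: [-3.06, 3.06], [-0.37, 2.12], [-1.25, 1.32], [0.18, 2.47], [-1.1, 4.24], [0.23, 1.98], [-2.94, 2.94]. Speed limits (rad/s): [2.57, 2.57, 3.14, 3.14, 3.14, 3.14, 3.14].

INTERFACE

Orientations are given as [roll, pitch, yaw] about the fixed x, y, z axes, in that order (R = Rz(yaw) Ry(pitch) Rx(roll)).
In Python, from cell import ctrl gives the robot as it stands. The module is installed in compiled form; this text tells all that it offers.
- The arm moves only by the tool play_rows, never from a script. Its argument "targets" is a list of rows, each a list of 5 numbers: the closure, from 0 (fully open) to 1 (shut), then the shift along the tool's x, y, z in cm, then the turn about the tool's z in degrees. In form: [[gripper, dx, dy, dz, spin], ...]. A call has 1 to 10 rows; each row is the pose to reach, as a shift and turn from the pose commanded when the call began, along the tool's axes at that moment; what a row does not reach only later rows make up. A row lasts 1/10 s, in which the tool goes at most 50 mm and 8.59 degrees, less where a joint would pass 70% of its speed; a pose out of reach is approached as far as the arm can. A call with a gripper value outside its range is refused whole. The fingers move at their own pace and stop on an object; the grip force is fixed at half the most. Time passes only in rows, so rows that repeat a pose let the fingers close. It gives the time, the measured TCP pose, the force, the opening and the grip force at its end, in the units of the state.
- ctrl.read_state(): the state, without advancing time (a new reading comes with each control period).
- ctrl.get_image(name): name is "scene" or "side" or "wrist"; returns (picture, depth): 400x640x3 uint8, red, green, blue; 400x640 float32, mm along the optical axis (not along the pixel's ray), 0 where there is no reading.
- ctrl.calibration(name): a dict with "vfov" (degrees; the focal length in pixels is half the picture's height over the tangent of half this angle, whatever the lens; pixels are square), "cx", "cy" (the principal point, pixels), "extrinsics" (4x4, takes a point from camera to world coordinates); the wrist camera has in their place "mount" (4x4, takes a point from camera to tool coordinates, whose origin is the TCP and whose axes are the flange's). Camera axes: x right, y down, z forward; pixel columns grow to the right and rows downward; lengths in mm; the calibration is good to about 2 mm. A picture is of the moment at which its call begins: read the wrist's pose just before it. calibration takes no time and is no camera call.
- ctrl.finish_job(): hands the job in; it is judged then, once.
Trained networks look in the newest picture that a camera, given by its name, has taken for a name from the list of things; names that differ only in an ending like _2 or _b are one class to them, and where a whole thing is asked for, a point or a joint stands for the part that bears it (a point fixed in the world has none). Each returns a list of dicts, best first, with "confidence" (0 to 1); they miss things now and then, are a little off and sometimes report something else, mostly with a low value. They report only what shows in the picture. A call takes as long as a camera call. They do not tell look-alikes from the thing itself.
- ctrl.search_frame(camera, name): "bbox" ([left, top, right, bottom] in pixels, round what is visible of it).
- ctrl.trace(camera, name): "pixels" (400x640 bool, what is visible of it) and "bbox" ([left, top, right, bottom] in pixels, round what is visible of it).
The state is a dict: "clock": time; "qpos": joint angles; "qd": joint speeds; "tau": joint torques, N m; "eef_pos": TCP position; "tool_rot": TCP orientation; "force": force on the tool from outside, world axes, zero at the start; "torque": the same for the moment, N m; "width": finger opening in mm; "gripper_force": force on a finger pad.
Only numpy, scipy, OpenCV 4.12 (cv2) and the standard library are available. Lean on these libraries where they do the work, as an engineer would, in place of code of your own. Each camera call takes 0.05 s, during which the arm holds its last target. There are 200 camera calls.

## Working session

There is one attempt and no reset: what is moved stays moved. The work goes in short steps, Python scripts to look and compute and a tool call to move; the robot and the scene stay as the last step left them, time stands still between calls to the robot, and variables do not carry over. Pictures are saved under pics/ and viewed, at most 10 in all, crops included, and the job is handed in when it is done.

Besides the shell and the picture viewer there is one more tool, called after ">>>" by a JSON object that holds its "method" and its "body", one argument or row to a line. play_rows: Moves the arm, as the interface text tells. Its arguments: {"type":"object","properties":{"targets":{"type":"array"}},"required":["targets"]}

```bash
mkdir -p pics
cat > h.py <<'E'
import numpy as np, cv2
from cell import ctrl
from scipy.spatial.transform import Rotation as R
def K(n):
    c=ctrl.calibration(n); f=200/np.tan(np.radians(c['vfov'])/2); return f,c['cx'],c['cy'],c
def T(n,s=None):
    c=ctrl.calibration(n)
    if 'extrinsics' in c: return np.array(c['extrinsics'])
    M=np.eye(4); M[:3,:3]=R.from_euler('xyz',s['tool_rot']).as_matrix(); M[:3,3]=s['eef_pos']
    return M@np.array(c['mount'])
def cloud(n,dep,s=None):
    f,cx,cy,c=K(n); v,u=np.mgrid[0:400,0:640]
    P=np.stack([(u-cx)/f*dep,(v-cy)/f*dep,dep],-1); M=T(n,s)
    W=P@M[:3,:3].T+M[:3,3]; W[dep<=0]=np.nan; return W
def save(n,img): cv2.imwrite('pics/'+n+'.png',img[...,::-1])
E
python3 - <<'E'
from h import *
s=ctrl.read_state(); print(s)
for n in ['scene','side']:
    im,d=ctrl.get_image(n); save(n+'0',im); np.savez(n+'0.npz',im=im,d=d)
    print(n,{k:np.round(v,3).tolist() for k,v in ctrl.calibration(n).items()})
    W=cloud(n,d)
    for o in ['wheel_head','boss','wheel','bisque_pot','mug','slip_jar','brush']:
        for r in ctrl.trace(n,o):
            m=r['pixels']; print(n,o,round(r['confidence'],2),np.round(r['bbox']),np.round(np.nanmedian(W[m],0)))
print(ctrl.calibration('wrist'))
E
```

```text
{'clock': 0.0, 'qpos': array([ 1.12925069,  0.62936939,  0.03844499,  1.51836946, -0.0269886 ,
        0.99628308, -0.02001604]), 'qd': array([ 0.00081124,  0.00088227,  0.00130981,  0.0002736 , -0.00023692,
        0.00014363, -0.00099917]), 'tau': array([-7.89419005e-05, -5.63392782e+01,  1.22617710e+00, -1.93444955e+01,
        1.09656170e-02,  1.05755014e-02, -9.05485074e-07]), 'eef_pos': array([ 238.3398155 , -604.10794124,  255.37355844]), 'tool_rot': array([-3.13968192e+00,  3.77933974e-05,  3.75733340e-01]), 'force': array([-0.55034536,  0.32990498,  0.1931439 ]), 'torque': array([-0.00015815, -0.02238491, -0.0103041 ]), 'gripper_force': 0.0, 'width': 85.41512631270705}
scene {'vfov': 52.551, 'cx': 319.742, 'cy': 200.364, 'extrinsics': [[0.472, 0.769, -0.431, 1120.704], [0.881, -0.415, 0.226, -264.337], [-0.005, -0.487, -0.873, 1057.199], [0.0, 0.0, 0.0, 1.0]]}
scene wheel_head 0.96 [328. 140. 378. 182.] [560. 139.  56.]
scene wheel_head 0.73 [376. 184. 427. 230.] [758. 178.  56.]
scene boss 0.95 [326. 144. 375. 183.] [560. 138.  56.]
scene boss 0.66 [376. 184. 425. 234.] [75
[... 850 characters left out ...]
pot 0.73 [249. 181. 276. 213.] [800.  26.  55.]
side mug 0.69 [390. 145. 411. 172.] [ 512. -435.   60.]
side mug 0.67 [242. 316. 297. 369.] [447. 445.  54.]
side slip_jar 0.6 [392. 144. 410. 172.] [ 511. -435.   60.]
side brush 0.81 [191. 264. 214. 318.] [690. 419.  17.]
{'vfov': 66.02015061635645, 'cx': 324.851605803272, 'cy': 201.11842883424643, 'mount': array([[ 4.80065916e-04, -9.55032537e-01, -2.96500627e-01,
         7.54753987e+01],
       [ 9.99999885e-01,  4.57301079e-04,  1.46132745e-04,
        -4.58610376e-01],
       [-3.97146933e-06, -2.96500663e-01,  9.55032647e-01,
        -1.16666818e+02],
       [ 0.00000000e+00,  0.00000000e+00,  0.00000000e+00,
         1.00000000e+00]])}
```

Run:
```python
from h import *
im=np.load('scene0.npz')['im']; s=np.load('side0.npz')['im']
a=cv2.resize(im[70:280,120:470],(800,480),interpolation=cv2.INTER_CUBIC)
save('scenecrop',a)
b=np.vstack([cv2.resize(im[130:240,320:440],(400,366),interpolation=cv2.INTER_CUBIC)]); c=cv2.resize(s[180:290,210:330],(400,366),interpolation=cv2.INTER_CUBIC)
save('heads',np.hstack([b,c]))
```

```text
(no output)
```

View pics/scenecrop.png

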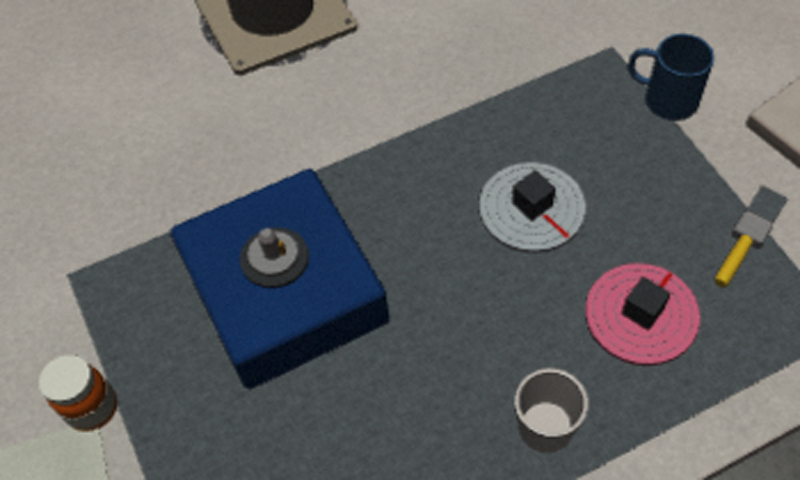

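View pics/heads.png

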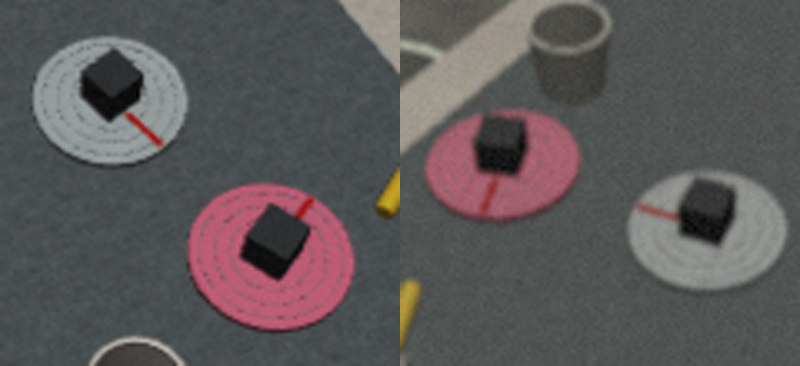

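Two things are shaped like the wheel head: the grey one at scene (353,161) and the pink one at (401,207). The grey one is bare aluminium, which fits the description, and the enlarged crop confirms it. The spindle is at about (238,182), with its brass key just to the right of it in the picture.

Run:
```python
from h import *
from scipy.optimize import least_squares
def circ(p):
    r=least_squares(lambda q:np.hypot(*(p-q[:2]).T)-q[2],[*p.mean(0),60],loss='soft_l1');return r.x
def disc_edges(pts,lo,hi): pass
for n in ['scene','side']:
    z=np.load(n+'0.npz'); im=z['im'].astype(int); W=cloud(n,z['d'])
    g=(W[...,2]>48)&(W[...,2]<64)&(np.hypot(W[...,0]-550,W[...,1]-150)<95)
    m=g.astype(np.uint8); cs=cv2.findContours(m,0,1)[0]; c=max(cs,key=cv2.contourArea)[:,0]
    print(n,'disc',circ(W[c[:,1],c[:,0]][:,:2]), 'minrect mid')
    red=g&(im[...,0]>im[...,1]+40)
    p=W[red][:,:2]; print(' red mean',p.mean(0),len(p))
    b=(W[...,2]>88)&(W[...,2]<104)&(np.hypot(W[...,0]-550,W[...,1]-150)<80)
    p=W[b][:,:2].astype(np.float32); print(' boss',cv2.minAreaRect(p),np.median(W[b][:,2]))
    h=(W[...,2]>82)&(W[...,2]<97)&(np.hypot(W[...,0]-500,W[...,1]+165)<170)&(im[...,2]>im[...,0]+20)
    print(' housing',cv2.minAreaRect(W[h][:,:2].astype(np.float32)))
    k=(np.hypot(W[...,0]-500,W[...,1]+165)<60)&(W[...,2]>95)&(im[...,0]>im[...,2]+25)
    print(' key',np.round(np.nanmedian(W[k],0)) if k.any() else None,k.sum())
    t=(np.hypot(W[...,0]-500,W[...,1]+165)<70)&(W[...,2]>130)
    print(' spindle hi',np.round(W[t].mean(0),1),t.sum(),np.nanmax(W[t][:,2]) if t.any() else 0)
    t=(np.hypot(W[...,0]-500,W[...,1]+165)<70)&(abs(W[...,2]-105)<6)
    print(' shoulder',cv2.minEnclosingCircle(W[t][:,:2].astype(np.float32)))
```

```text
scene disc [549.15372649 147.09874423  68.69189144] minrect mid
 red mean [591.80795507 158.46672438] 30
 boss ((549.35546875, 147.18426513671875), (40.98728561401367, 39.8565559387207), 9.916476249694824) 95.27520655646902
 housing ((488.4417724609375, -184.52630615234375), (221.74314880371094, 198.6426239013672), 0.6995861530303955)
 key [ 496. -172.  116.] 11
 spindle hi [ 490.1 -185.3  140.2] 60 148.66697221404638
 shoulder ((489.52294921875, -182.1617431640625), 38.17369842529297)
side disc [546.58118595 150.84419282  68.63617602] minrect mid
 red mean [594.53856381 158.21666712] 16
 boss ((546.004150390625, 150.32603454589844), (40.87001037597656, 44.092769622802734), 9.392123222351074) 95.56744423095427
 housing ((485.0290222167969, -180.86349487304688), (220.1201171875, 206.2939453125), 0.5329902172088623)
 key [ 492. -172.  126.] 4
 spindle hi [ 484.5 -177.8  140.4] 41 150.74747691334505
 shoulder ((479.0952453613281, -176.5960693359375), 40.19283676147461)
```

>>> {"method": "play_rows", "body": {
  "targets": [
    [0,38.6,-30.2,3.5,0],
    [0,38.6,-30.2,3.5,0],
    [0,38.6,-30.2,3.5,0],
    [0,38.6,-30.2,3.5,0],
    [0,38.6,-30.2,3.5,0],
    [0,38.6,-30.2,3.5,0],
    [0,38.6,-30.2,3.5,0],
    [0,38.6,-30.2,3.5,0],
    [0,38.6,-30.2,3.5,0],
    [0,38.6,-30.2,3.5,0]
  ]
}}

```text
clock: 1.8
eef_pos: [488.3, -179.1, 221.4]
tool_rot: [-3.141, -0.001, 0.378]
force: [0.7, -0.4, 0.1]
width: 85.3
gripper_force: 0.0
```

>>> {"method": "play_rows", "body": {
  "targets": [
    [0,0,0,0,0],
    [0,0,0,0,0],
    [0,0,0,0,0],
    [0,0,0,0,0],
    [0,0,0,0,0]
  ]
}}

```text
clock: 2.3
eef_pos: [486.2, -183.5, 221.5]
tool_rot: [3.141, 0.0, 0.373]
force: [0.4, 0.6, 0.2]
width: 85.4
gripper_force: 0.0
```

Run:
```python
from h import *
s=ctrl.read_state(); im,d=ctrl.get_image('wrist'); s2=ctrl.read_state(); print(s['eef_pos'],s2['eef_pos'],s['qd'])
np.savez('w1.npz',im=im,d=d,p=s['eef_pos'],r=s['tool_rot']); save('w1',im)
W=cloud('wrist',d,s); im=im.astype(int)
print(np.nanmax(W[...,2]))
k=(W[...,2]>100)&(W[...,2]<150)&(im[...,0]>im[...,2]+40)
v,u=np.nonzero(k); print(len(u),np.median(u),np.median(v),np.nanmedian(W[k],0))
for lo,hi in[(141,150),(128,140),(101,108)]:
    t=(W[...,2]>lo)&(W[...,2]<hi)&(np.hypot(W[...,0]-487,W[...,1]+181)<50); print(lo,t.sum(),np.nanmean(W[t],0),cv2.minEnclosingCircle(W[t][:,:2].astype(np.float32)))
```

```text
[ 486.19953775 -183.50138294  221.45277254] [ 486.31287698 -183.23968729  221.43312605] [-3.00581852e-03  3.13484302e-04 -4.53897451e-03  4.18468398e-05
 -4.68717310e-04 -2.25220203e-03 -2.03227819e-03]
291.8776235463373
112 315.0 197.5 [ 494.60473258 -172.1367432   125.2450603 ]
141 441 [ 488.25895275 -182.54185029  143.71700235] ((486.4625549316406, -183.23939514160156), 10.91326904296875)
128 283 [ 489.45564609 -181.95186281  136.75347515] ((485.9710388183594, -183.41566467285156), 11.37308120727539)
101 3039 [ 490.00995363 -182.02724112  104.16804819] ((485.90582275390625, -183.63937377929688), 30.251291275024414)
```

View pics/w1.png

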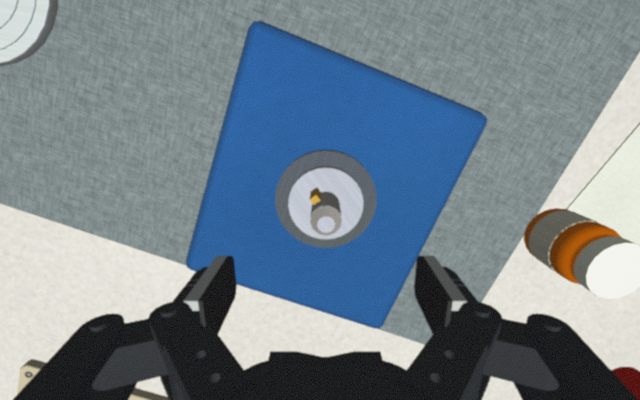

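The wrist view shows the spindle at pixel (326,222) with its brass key at (315,197). That puts the key at about 53° in the world frame. Next I move over the wheel head.

>>> {"method": "play_rows", "body": {
  "targets": [
    [0,17.9,-28.7,0,11.8],
    [0,17.9,-28.7,0,11.8],
    [0,17.9,-28.7,0,11.8],
    [0,17.9,-28.7,0,11.8],
    [0,17.9,-28.7,3.1,11.8],
    [0,17.9,-28.7,3.1,11.8],
    [0,17.9,-28.7,3.1,11.8],
    [0,17.9,-28.7,3.1,11.8],
    [0,17.9,-28.7,3.1,11.8],
    [0,17.9,-28.7,3.1,11.8]
  ]
}}

```text
clock: 3.35
eef_pos: [548.1, 148.6, 190.4]
tool_rot: [3.14, 0.0, 0.167]
force: [-0.0, -0.7, -0.1]
width: 85.1
gripper_force: 0.0
```

>>> {"method": "play_rows", "body": {
  "targets": [
    [0,0,0,0,0],
    [0,0,0,0,0],
    [0,0,0,0,0]
  ]
}}

```text
clock: 3.65
eef_pos: [548.2, 149.7, 190.6]
tool_rot: [3.141, -0.0, 0.168]
force: [-0.5, -0.4, -0.0]
width: 85.2
gripper_force: 0.0
```

Run:
```python
from h import *
s=ctrl.read_state(); im,d=ctrl.get_image('wrist'); s2=ctrl.read_state()
print(s['eef_pos'],s2['eef_pos'],s['tool_rot'],s2['tool_rot'])
np.savez('w2.npz',im=im,d=d,p=s['eef_pos'],r=s['tool_rot']); save('w2',im)
W=cloud('wrist',d,s); im=im.astype(int)
near=np.hypot(W[...,0]-548,W[...,1]-149)<90
b=near&(W[...,2]>90)&(W[...,2]<100); print('boss',cv2.minAreaRect(W[b][:,:2].astype(np.float32)),np.median(W[b][:,2]))
g=near&(W[...,2]>50)&(W[...,2]<60)
print('disc',cv2.minEnclosingCircle(W[g][:,:2].astype(np.float32)),np.median(W[g][:,2]))
r=g&(im[...,0]>im[...,1]+60); p=W[r][:,:2]; c=p.mean(0); e=np.linalg.svd(p-c,full_matrices=False)[2][0]; print('red',len(p),c,np.degrees(np.arctan(e[1]/e[0])))
z=np.load('w1.npz'); W=cloud('wrist',z['d'],dict(eef_pos=z['p'],tool_rot=z['r'])); im=z['im'].astype(int)
k=(W[...,2]>104)&(W[...,2]<150)&(im[...,0]>im[...,2]+40); p=W[k]-[485.9,-183.5,0]
for lo,hi in[(105,122),(122,126),(126,131)]:
    q=p[(p[:,2]>lo)&(p[:,2]<hi)]; print(lo,len(q),q.mean(0) if len(q) else 0, np.degrees(np.arctan2(q[:,1].mean(),q[:,0].mean())),cv2.minAreaRect(q[:,:2].astype(np.float32)))
```

```text
[548.20842113 149.6781591  190.63636353] [548.14161467 149.94196702 190.56402704] [ 3.14149561e+00 -4.61305202e-04  1.68205204e-01] [-3.14158768e+00 -3.47628630e-04  1.68677442e-01]
boss ((547.7444458007812, 149.63906860351562), (40.173587799072266, 39.9430046081543), 12.096683502197266) 95.03938410082512
disc ((547.4309692382812, 149.57040405273438), 69.8523178100586) 55.1708020743433
red 411 [592.25347899 159.2441938 ] 12.660650552212198
105 37 [  9.52327516  11.1234562  116.00178107] 49.43172844323212 ((9.339783668518066, 10.477416038513184), (6.92285680770874, 2.983011245727539), 87.43331146240234)
122 41 [  7.76561282  11.35561989 124.96320941] 55.63347946171786 ((7.502236366271973, 11.197368621826172), (5.155388355255127, 6.1484527587890625), 53.68284225463867)
126 34 [  7.58277197  10.91114732 126.67613193] 55.202382891948744 ((7.453008651733398, 11.190275192260742), (5.505960941314697, 5.081120491027832), 58.88356399536133)
```

View pics/w2.png

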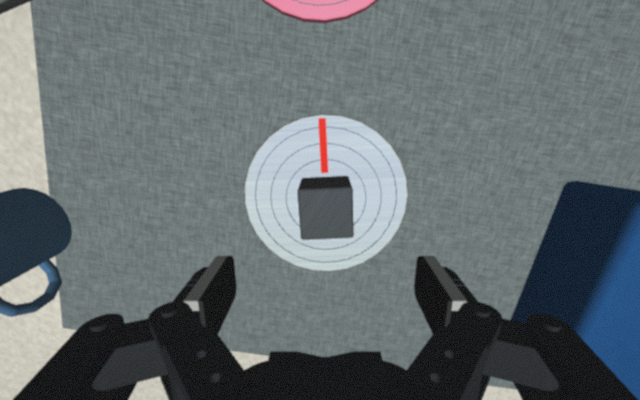

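The aluminium head is at the centre of the view, at (325,195), with its red line pointing up at about 12.2° world. The boss lies between the jaws, so I descend and grip it.

>>> {"method": "play_rows", "body": {
  "targets": [
    [0,-0.05,0,5,-2.6],
    [0,-0.05,0,8,-2.6],
    [0,-0.05,0,10,-2.6],
    [0,-0.05,0,10.4,-2.6],
    [0,-0.05,0,10.4,-2.6],
    [1,-0.05,0,10.4,-2.6],
    [1,-0.05,0,10.4,-2.6],
    [1,-0.05,0,10.4,-2.6],
    [1,-0.05,0,10.4,-2.6],
    [1,-0.05,0,10.4,-2.6]
  ]
}}

```text
clock: 4.7
eef_pos: [548.3, 150.4, 87.5]
tool_rot: [3.141, -0.002, 0.215]
force: [-0.5, -0.9, 6.3]
width: 39.1
gripper_force: 60.1
```

>>> {"method": "play_rows", "body": {
  "targets": [
    [1,0,0,0,0],
    [1,0,0,0,0],
    [1,0,0,0,0],
    [1,0,0,0,0]
  ]
}}

```text
clock: 5.1
eef_pos: [548.3, 150.4, 87.5]
tool_rot: [3.141, -0.002, 0.215]
force: [-0.9, -1.4, 5.9]
width: 39.3
gripper_force: 60.1
```

>>> {"method": "play_rows", "body": {
  "targets": [
    [1,0,0,-1,0],
    [1,0,0,-3,0],
    [1,0,0,-6,0],
    [1,0,0,-10,0],
    [1,0,0,-14,0],
    [1,0,0,-17,0],
    [1,0,0,-17.5,0],
    [1,0,0,-17.5,0],
    [1,0,0,-17.5,0]
  ]
}}

```text
clock: 6.0
eef_pos: [545.8, 150.2, 259.2]
tool_rot: [3.141, 0.004, 0.215]
force: [-0.0, 0.1, -6.5]
width: 39.4
gripper_force: 62.2
```

>>> {"method": "play_rows", "body": {
  "targets": [
    [1,-0.7,1.5,0,-2],
    [1,-2,4.7,0,-5],
    [1,-3.5,8.2,0,-10],
    [1,-5,11.8,0,-15],
    [1,-6.6,15.6,0,-20],
    [1,-8.2,19.5,0,-22.7],
    [1,-10,23.7,0,-22.7],
    [1,-11.6,27.5,0,-22.7],
    [1,-12.8,30.3,0,-22.7],
    [1,-13.2,31.3,0,-22.7]
  ]
}}

```text
clock: 7.0
eef_pos: [482.6, -187.8, 259.1]
tool_rot: [-3.14, 0.005, 0.605]
force: [-0.4, -0.1, -6.5]
width: 39.7
gripper_force: 62.3
```

>>> {"method": "play_rows", "body": {
  "targets": [
    [1,0,0,0,0],
    [1,0,0,0,0],
    [1,0,0,0,0],
    [1,0,0,0,0],
    [1,0,0,0,0]
  ]
}}

```text
clock: 7.5
eef_pos: [485.7, -182.3, 261.3]
tool_rot: [-3.141, -0.0, 0.613]
force: [0.7, -1.0, -5.8]
width: 39.2
gripper_force: 62.3
```

Run:
```python
from h import *
s=ctrl.read_state(); im,d=ctrl.get_image('wrist'); s2=ctrl.read_state()
print(s['eef_pos'],s2['eef_pos'],s['tool_rot'],s['force'])
np.savez('w3.npz',im=im,d=d)
W=cloud('wrist',d,s); im=im.astype(int)
dz=s['eef_pos'][2]-W[...,2]
g=(abs(dz-32)<5)&(np.hypot(W[...,0]-s['eef_pos'][0],W[...,1]-s['eef_pos'][1])<90)
c=max(cv2.findContours(g.astype(np.uint8),0,1)[0],key=cv2.contourArea)[:,0]
P=W[c[:,1],c[:,0]]; print('disc',cv2.minEnclosingCircle(W[g][:,:2].astype(np.float32)),np.median(W[g][:,2]))
A=np.c_[W[g][:,:2],np.ones(g.sum())]; print('tilt',np.linalg.lstsq(A,W[g][:,2],rcond=None)[0][:2])
r=g&(im[...,0]>im[...,1]+60); p=W[r][:,:2]; e=np.linalg.svd(p-p.mean(0),full_matrices=False)[2][0]; print('red',len(p),np.degrees(np.arctan(e[1]/e[0])))
for n in ['scene','side']:
    i2,d2=ctrl.get_image(n); np.savez(n+'3.npz',im=i2,d=d2); W=cloud(n,d2)
    g=(abs(W[...,2]-(s['eef_pos'][2]-31.5))<6)&(np.hypot(W[...,0]-486,W[...,1]+183)<90)
    q=W[g]; print(n,g.sum(),cv2.minEnclosingCircle(q[:,:2].astype(np.float32)),np.median(q[:,2]))
```

```text
[ 485.72277674 -182.29569738  261.32228378] [ 485.62722921 -182.60674991  261.34818566] [-3.14137252e+00 -2.68482128e-04  6.13469037e-01] [ 0.73531995 -0.97568557 -5.80573979]
disc ((485.0725402832031, -182.43789672851562), 69.92758178710938) 229.1164197283171
tilt [ 0.00550261 -0.01059933]
red 1063 35.37224607807368
scene 1315 ((487.2901611328125, -184.02252197265625), 70.73905181884766) 229.38052557124274
side 771 ((483.6406555175781, -179.90904235839844), 73.60893249511719) 229.9512597127624
```

>>> {"method": "play_rows", "body": {
  "targets": [
    [1,0.03,0.13,0.5,0],
    [1,0.03,0.13,1.2,0],
    [1,0.03,0.13,1.8,0],
    [1,0.03,0.13,2.3,0],
    [1,0.03,0.13,2.6,0],
    [1,0.03,0.13,2.8,0],
    [1,0.03,0.13,3.0,0],
    [1,0.03,0.13,3.1,0],
    [1,0.03,0.13,3.1,0]
  ]
}}

```text
clock: 8.55
eef_pos: [486.4, -184.3, 230.3]
tool_rot: [3.142, -0.0, 0.611]
force: [0.3, 0.2, -6.7]
width: 39.3
gripper_force: 62.4
```

>>> {"method": "play_rows", "body": {
  "targets": [
    [1,0,0,0.1,0],
    [1,0,0,0.2,0],
    [1,0,0,0.3,0],
    [1,0,0,0.4,0],
    [1,0,0,0.5,0],
    [1,0,0,0.6,0],
    [1,0,0,0.6,0]
  ]
}}

```text
clock: 9.25
eef_pos: [486.4, -183.9, 224.1]
tool_rot: [-3.141, -0.0, 0.612]
force: [0.3, 1.8, -6.4]
width: 39.4
gripper_force: 62.4
```

>>> {"method": "play_rows", "body": {
  "targets": [
    [1,0,0,0.15,0],
    [1,0,0,0.3,0],
    [1,0,0,0.45,0],
    [1,0,0,0.6,0],
    [1,0,0,0.7,0],
    [1,0,0,0.8,0],
    [1,0,0,0.8,0]
  ]
}}

```text
clock: 9.95
eef_pos: [486.4, -184.0, 216.1]
tool_rot: [-3.141, -0.0, 0.612]
force: [0.8, 4.2, -5.7]
width: 39.1
gripper_force: 62.5
```

>>> {"method": "play_rows", "body": {
  "targets": [
    [1,0,0,0.03,0],
    [1,0,0,0.06,0],
    [1,0,0,0.09,0],
    [1,0,0,0.12,0],
    [1,0,0,0.12,0]
  ]
}}

```text
clock: 10.45
eef_pos: [486.4, -184.1, 215.1]
tool_rot: [-3.141, -0.0, 0.612]
force: [0.3, 5.9, -3.6]
width: 39.4
gripper_force: 62.6
```

>>> {"method": "play_rows", "body": {
  "targets": [
    [1,0.03,-0.04,0.0,0],
    [1,0.03,-0.04,0.03,0],
    [1,0.03,-0.04,0.06,0],
    [1,0.03,-0.04,0.06,0]
  ]
}}

```text
clock: 10.85
eef_pos: [486.4, -184.0, 214.5]
tool_rot: [3.141, -0.0, 0.611]
force: [0.6, 4.8, -4.3]
width: 39.4
gripper_force: 62.6
```

>>> {"method": "play_rows", "body": {
  "targets": [
    [1,0.04,-0.06,0.0,0],
    [1,0.04,-0.06,0.03,0],
    [1,0.04,-0.06,0.06,0],
    [1,0.04,-0.06,0.1,0],
    [1,0.04,-0.06,0.1,0]
  ]
}}

```text
clock: 11.35
eef_pos: [486.5, -183.8, 214.1]
tool_rot: [3.14, -0.0, 0.611]
force: [-1.4, 0.4, 3.7]
width: 39.2
gripper_force: 63.6
```

>>> {"method": "play_rows", "body": {
  "targets": [
    [1,0,0,0,-2],
    [1,0,0,0,-4],
    [1,0,0,0,-6],
    [1,0,0,0,-8],
    [1,0,0,0,-10],
    [1,0,0,0,-11],
    [1,0,0,0,-11]
  ]
}}

```text
clock: 12.05
eef_pos: [487.1, -183.3, 213.7]
tool_rot: [3.14, -0.001, 0.804]
force: [2.9, 1.2, 4.5]
width: 39.1
gripper_force: 63.5
```

Still riding on the key at 46°. I keep turning slowly.

>>> {"method": "play_rows", "body": {
  "targets": [
    [1,0,0,0,-1],
    [1,0,0,0,-2],
    [1,0,0,0,-3],
    [1,0,0,0,-4],
    [1,0,0,0,-4]
  ]
}}

```text
clock: 12.55
eef_pos: [486.9, -183.4, 213.6]
tool_rot: [3.14, -0.0, 0.874]
force: [4.3, 0.2, 2.5]
width: 38.6
gripper_force: 63.3
```

>>> {"method": "play_rows", "body": {
  "targets": [
    [1,0,0,0,-0.7],
    [1,0,0,0,-1.4],
    [1,0,0,0,-2],
    [1,0,0,0,-2]
  ]
}}

```text
clock: 12.95
eef_pos: [486.2, -183.2, 213.3]
tool_rot: [-3.141, 0.0, 0.908]
force: [3.3, -0.6, -3.3]
width: 39.4
gripper_force: 62.5
```

>>> {"method": "play_rows", "body": {
  "targets": [
    [1,0,0,0,-0.7],
    [1,0,0,0,-1.3],
    [1,0,0,0.03,-1.3],
    [1,0,0,0.06,-1.3],
    [1,0,0,0.1,-1.3],
    [1,0,0,0.13,-1.3],
    [1,0,0,0.13,-1.3]
  ]
}}

```text
clock: 13.65
eef_pos: [485.4, -182.9, 211.8]
tool_rot: [-3.14, 0.001, 0.931]
force: [0.8, 0.2, -6.9]
width: 39.3
gripper_force: 62.3
```

The keyway has slipped over the key: the force on the head is gone at z 211.8. I ease it down.

>>> {"method": "play_rows", "body": {
  "targets": [
    [1,0,0,0.1,0],
    [1,0,0,0.25,0],
    [1,0,0,0.4,0],
    [1,0,0,0.55,0],
    [1,0,0,0.7,0],
    [1,0,0,0.8,0],
    [1,0,0,0.9,0],
    [1,0,0,0.9,0]
  ]
}}

```text
clock: 14.45
eef_pos: [486.0, -182.9, 203.0]
tool_rot: [-3.141, 0.0, 0.931]
force: [-1.6, 0.7, -7.1]
width: 38.7
gripper_force: 62.2
```

>>> {"method": "play_rows", "body": {
  "targets": [
    [1,0,0,0.15,0],
    [1,0,0,0.3,0],
    [1,0,0,0.45,0],
    [1,0,0,0.6,0],
    [1,0,0,0.7,0],
    [1,0,0,0.8,0],
    [1,0,0,0.9,0],
    [1,0,0,0.9,0]
  ]
}}

```text
clock: 15.25
eef_pos: [486.1, -183.0, 194.0]
tool_rot: [-3.141, 0.0, 0.931]
force: [-1.5, 2.5, -6.6]
width: 39.4
gripper_force: 62.3
```

>>> {"method": "play_rows", "body": {
  "targets": [
    [1,0,0,0.04,0],
    [1,0,0,0.08,0],
    [1,0,0,0.12,0],
    [1,0,0,0.12,0]
  ]
}}

```text
clock: 15.65
eef_pos: [486.1, -183.0, 192.9]
tool_rot: [-3.141, 0.0, 0.931]
force: [-2.5, 1.4, -4.7]
width: 39.2
gripper_force: 62.4
```

>>> {"method": "play_rows", "body": {
  "targets": [
    [1,0,0,0.03,0],
    [1,0,0,0.06,0],
    [1,0,0,0.09,0],
    [1,0,0,0.09,0]
  ]
}}

```text
clock: 16.05
eef_pos: [486.2, -183.0, 192.5]
tool_rot: [-3.141, 0.0, 0.931]
force: [-4.5, 2.5, -0.7]
width: 39.3
gripper_force: 63.0
```

>>> {"method": "play_rows", "body": {
  "targets": [
    [1,0,0,0.03,0],
    [1,0,0,0.06,0],
    [1,0,0,0.06,0]
  ]
}}

```text
clock: 16.35
eef_pos: [486.2, -183.0, 192.4]
tool_rot: [-3.141, 0.0, 0.931]
force: [-5.5, 3.1, 5.0]
width: 39.1
gripper_force: 63.6
```

>>> {"method": "play_rows", "body": {
  "targets": [
    [1,0,0,-0.06,0],
    [0,0,0,-0.06,0],
    [0,0,0,-0.06,0],
    [0,0,0,-0.06,0],
    [0,0,0,-0.06,0],
    [0,0,0,-0.06,0],
    [0,0,0,-0.06,0],
    [0,0,0,-0.06,0]
  ]
}}

```text
clock: 17.15
eef_pos: [486.5, -183.1, 192.1]
tool_rot: [3.141, -0.0, 0.931]
force: [0.3, -0.0, 0.2]
width: 85.2
gripper_force: 0.0
```

>>> {"method": "play_rows", "body": {
  "targets": [
    [0,0,0,-1,0],
    [0,0,0,-3,0],
    [0,0,0,-6,0],
    [0,0,0,-10,0],
    [0,0,0,-13,0],
    [0,0,0,-13,0],
    [0,0,0,-13,0],
    [0,0,0,-13,0]
  ]
}}

```text
clock: 17.95
eef_pos: [485.6, -182.9, 321.4]
tool_rot: [-3.14, 0.001, 0.931]
force: [-0.7, -0.7, 0.1]
width: 85.4
gripper_force: 0.0
```

Run:
```python
from h import *
s=ctrl.read_state(); print(s['clock'],s['eef_pos'],s['width'],s['force'])
im,d=ctrl.get_image('wrist'); W=cloud('wrist',d,s)
g=(abs(W[...,2]-160)<10)&(np.hypot(W[...,0]-486,W[...,1]+183)<68)&(np.hypot(W[...,0]-486,W[...,1]+183)>35)
A=np.c_[W[g][:,:2]-[486,-183],np.ones(g.sum())]; print('tilt, z of disc top',np.linalg.lstsq(A,W[g][:,2],rcond=None)[0],g.sum())
i2,d2=ctrl.get_image('side'); save('end',np.vstack([cv2.resize(im,(480,300)),cv2.resize(i2,(480,300))]))
```

```text
17.95 [ 485.62627531 -182.87624254  321.35754994] 85.37172887060224 [-0.73719561 -0.66585651  0.12681678]
tilt, z of disc top [2.05095329e-04 1.57416175e-04 1.60176072e+02] 11676
```

View pics/end.png

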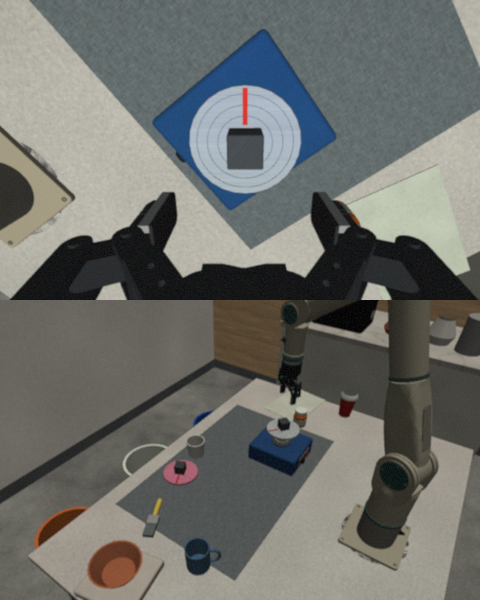

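The wrist view (upper half) shows the head on the spindle at about (245,138). It is level to within 0.0003, and the disc top reads 160.2 mm against 161 expected, which matches the camera's 1 mm low bias. The side view (lower half) shows the pot, mug, jar and brush in place and the gripper clear.

```bash
python3 -c "
from cell import ctrl
print(ctrl.finish_job())"
```

```text
the job is handed in; nothing more can be done
None
```

The aluminium wheel head is keyed onto the spindle, seated level on the shoulder and released; the final view shows the pot, mug, jar and brush in place, and I handed the job in at about 18 s (no verdict was returned).

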